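# Fit a retaining ring to a polishing spindle and hold it spread

## Robot

A 6-joint arm with a two-finger parallel gripper is mounted at the origin on the work surface. World frame = base frame: x ahead of the robot, y to its left, z up, the work surface at z = 0. Lengths are in m, angles in rad, forces in N, time in s.
With the tool pointing down it reaches from about 0.3 to 0.775 m from the base axis. Payload 14.6 kg.
Tool frame: the origin (TCP) lies on the mounting face of the last link; the fingertips stand 199 mm ahead of it and the grasp point (between the pads) lies 180 mm ahead of it; z points along the fingers, y is the direction in which the jaws open and shut (so a half turn about z gives the same grasp; the last joint's range is limited). The gripper opens to 94 mm and grips with 3 to 60 N. Pads are 16 mm wide; open, the fingers measure 119 mm over their backs; the gripper's body (75 mm by 177 mm) begins 78 mm behind the grasp point.
Start: joints at [-0.067, 0.3, 1.521, -0, 1.321, -0.067], TCP at [0.55, -0, 0.405] pointing down, gripper open.
Joint ranges: [-3.03, 3.03], [-0.79, 2.21], [0.23, 2.52], [-1.04, 4.18], [0, 3.07], [-2.55, 2.55]. Speed limits (rad/s): [2.22, 2.22, 2.57, 3.14, 3.14, 3.14].

## Interface

Orientations are given as a rotation vector (axis times angle).
In Python, from cell import * gives the robot as it stands. The module is installed in compiled form; this text tells all that it offers.
- The arm moves only by the tool send_rows, never from a script. Its argument "motion" is a list that holds one entry, the list of rows, each a list of 6 numbers: the shift along the tool's x, y, z in mm, then the turn, a rotation vector about the tool's x, y, z in degrees. In form: [[[x, y, z, ax, ay, az], ...]]. A call has 1 to 8 rows; each row shifts and turns the commanded pose from where the row before left it, along the tool's axes as they then stand; what a row does not reach is not made up. A row lasts 1/10 s, in which the tool goes at most 50 mm and 8.59 degrees, less where a joint would pass 70% of its speed; a pose out of reach is approached as far as the arm can. A call with a gripper value outside its range is refused whole. "fingers" is the gripper's target within -1 to 1 (shut at 1, half-way at 0, fully open at -1), set as the call begins (left out, the last holds). The fingers move at their own pace and stop on an object; "squeeze" is the grip in N (left out, the last holds). Time passes only in rows, so rows that do not move let the fingers close. It gives the time, the measured TCP pose, the force and the opening at its end, in the units of the state.
- observe(): the state, without advancing time (a new reading comes with each control period).
- camera(name): name is "scene" or "side" or "wrist"; returns the picture (384x512x3 uint8, red, green, blue); there is no depth.
- get_calibration(name): a dict with "K" (3x3 intrinsics, pixels), "dist_coeffs" ([k1, k2, p1, p2, k3] as OpenCV has them; the pictures are not rectified), "eye" and "attitude" of the camera in the world; the wrist camera has in their place "hand_eye" (4x4, takes a point from camera to tool coordinates, whose origin is the TCP and whose axes are the flange's). Camera axes: x right, y up, looking along -z (the intrinsics and any distortion apply to the point x, -y, -z); pixel columns grow to the right and rows downward; lengths in m; the calibration is good to about 2 mm. A picture is of the moment at which its call begins: read the wrist's pose just before it. get_calibration takes no time and is no camera call.
- job_done(): hands the job in, once; it reports no verdict.
The state is a dict: "t": time; "joints": joint angles; "qvel": joint speeds; "effort": joint torques, N m; "tcp_pos": TCP position; "orientation": TCP orientation; "contact_force": force on the tool from outside, world axes, zero at the start; "ft_torque": the same for the moment, N m; "grip_width": opening from 0.0 (shut) to 1.0 (fully open).
Only numpy, scipy, OpenCV 4.12 (cv2) and the standard library are available. Lean on these libraries where they do the work, as an engineer would, in place of code of your own. Each camera call takes 0.05 s, during which the arm holds its last target.

## Task

Turn the black dial on the grey assembly block clockwise until its white pointer is at the green mark, which draws the red collar down and bares the groove on the upright spindle; let go of the dial. Then pick up the ring pliers, squeeze the handles fully so that the ring on their tips is spread, lower the spread ring level over the top of the spindle down to the groove, and finish while holding it there, still squeezed, ring round the groove and not pressed hard against anything. Do not let the ring close while it is round the spindle, and leave the other things on the bench alone.

Things in the scene. Friction and masses are not known exactly. Their poses are not given: they have to be found in the camera images.
- holder: Grey fixed assembly block, 100 mm (x) by 200 mm (y) by 40 mm high; origin: centre of its underside. At local (0, +55 mm) stands the steel spindle, 20 mm diameter, flat top (1 mm chamfer) 106 mm above the bench, through a cream wheel (72 mm diameter, top at 58 mm) and the red collar; at local (0, -55 mm) is the dial.
- groove (a point): Centre of the spindle's ring groove (dark band 3 mm high), on the spindle axis, 91 mm above the bench, 15 mm below the spindle top. Axes as the block's, z up.
- collar (a joint): How far (m) the red collar, a sleeve 34 mm in diameter round the spindle, is drawn down: 6.67 mm per rad of the dial, which alone moves it. Its top face is at 98 mm less this. It covers the groove until the dial is near the mark; at the mark its top is at 88 mm, 1.5 mm below a ring that is level in the groove.
- dial (a joint): Dial angle in rad, 0 to 2.4 between stops, growing clockwise seen from above; the green mark is at 1.5. It stays where it is left (friction 0.1 N m) and starts between 0.05 and 0.8.
- dial_grip (a point): On the dial's vertical axis at the height to grip, 77 mm above the bench. The black knob has an upright bar 42 mm long, 14 mm wide, 54 to 84 mm above the bench, along this point's x axis, which turns with the dial; the white pointer is on its -x end. Knob disc below: 44 mm. Dial at 0: bar along the block's x, pointer to the block's -x; at the mark it points to the spindle.
- mark (a point): The green mark on the dial's scale, on the block's top, 41 mm from the dial's axis.
- rest: Fixed pliers rest: plate 180 mm (x) by 100 mm (y) by 6 mm with two blue posts 45 mm high that carry the pliers: 22 by 34 mm at local x = +45 mm under the pivot, 14 by 70 mm at local x = -55 mm under the handle ends. Between them the handles are free to be gripped from above. Origin: centre of its underside.
- pliers: Ring pliers, about 0.15 kg, lying flat, 12.5 mm high at most. Origin: on the pivot at the underside, 45 mm above the bench on the rest; x along the pliers to the ring, y left, z up. Red handles with upright flat outer faces, z 0 to 12 mm, from x = -27 to -112 mm.
- handles (a point): Midway between the pliers' handles, the place to grip from above, closing along y: local (-52, 0, 6 mm) of the pliers, axes the same. Slack, the outer faces are 37 mm apart here, splayed 0.13 rad each; fully squeezed, parallel, 24 mm apart, on a stop; the pliers creep some 2 mm forward in the fingers meanwhile. A spring resists: 6 N at first, 14 N at the stop; grip with 25 N or more to carry.
- ring (a point): Centre of the brass-coloured ring, local (80, 0, 6 mm) of the pliers, axes the same. It stays fast on the tips and is 3 mm thick. Fully spread it is a circle, 27 mm inner, 34 mm outer diameter, about this point, gap towards the pliers; slack it is about 17 mm wide inside and does not pass the spindle. The jaws hang no lower than the ring, pivot and handles 4.5 mm lower.
- pliers_left (a joint): Squeeze of the left handle (the right follows): 0 slack, 0.129 rad fully squeezed, ring fully spread.
- compound_jar: Loose white jar with green cap, 56 mm diameter, 60 mm high; leave alone. Origin: centre of its underside.
- felt_wheel: Loose cream polishing wheel lying flat, 68 mm diameter, 22 mm high; leave alone. Origin: centre of its underside.
- screwdriver: Loose screwdriver lying on the bench; leave alone.
- brush: Loose brush lying on the bench; leave alone.
- oil_bottle: Loose clear bottle with red cap, 48 mm diameter, 130 mm high; leave alone. Origin: centre of its underside.
- parts_bowl: Loose steel bowl, 76 mm diameter, 30 mm high; leave alone. Origin: centre of its underside.

How it is judged:
On the way, in this order (a step that is already met when the one before it is completed fails the run):
1. the dial is turned to the green mark (1.38 to 1.62 rad) and let go (value of joint dial between 1.38 and 1.62 rad and contact force between the fingers and holder below 0.2 N), for 0.2 s.
2. the ring, spread on the squeezed pliers, is held over the top of the spindle (value of joint pliers_left above 0.105 rad and horizontal distance between ring and groove below 0.008 m and z of ring in the frame of groove above 0.012 m and contact force between pliers and the fingers above 2 N), for 0.1 s.
At the end, for the whole second after the job is handed in: Fingers hold the pliers still (over 2 N), squeezed to 0.105 rad or more, off the rest; ring centre within 3 mm of the groove's height and 5 mm of the spindle axis, tilted under 0.12 rad, pushing on the block under 8 N; dial at 1.5 rad within 0.12 (horizontal distance between ring and groove below 0.005 m and z of ring in the frame of groove between -0.003 and 0.003 m and angle between ring's own z axis and vertical below 0.12 rad and value of joint pliers_left above 0.105 rad and contact force between pliers and the fingers above 2 N and contact force between pliers and holder below 8 N and contact force between pliers and rest below 0.1 N and linear speed of pliers below 0.02 m/s and value of joint dial between 1.38 and 1.62 rad); the arm keeps its last pose, push and grip.
It fails at once if the ring closes while it is round the spindle (horizontal distance between ring and groove below 0.006 m and z of ring in the frame of groove below 0.012 m and value of joint pliers_left below 0.06 rad).
It fails at once if a bystander (jar, wheel, screwdriver, brush, bottle, bowl) is moved more than 30 mm (distance of any of compound_jar, felt_wheel, screwdriver, brush, oil_bottle, parts_bowl from where it was at the start of the episode above 0.03 m).
It also fails if it takes over 58 s, if anything falls off the work surface, if the arm or the gripper's body presses on something with over 40 N, if the wrist force passes 120 N, or if a joint passes its speed limit or range.

## Working session

There is one attempt and no reset: what is moved stays moved. The work goes in short steps, Python scripts to look and compute and a tool call to move; the robot and the scene stay as the last step left them, time stands still between calls to the robot, and variables do not carry over. Pictures are saved under pics/ and viewed, and the job is handed in when it is done.

Besides the shell and the picture viewer there is one more tool, called by a JSON object that holds its "op" and its "data", one argument or row to a line. send_rows: Moves the arm, as the interface text tells. Its arguments: {"type":"object","properties":{"motion":{"type":"array"},"fingers":{"type":"number"},"squeeze":{"type":"number"}},"required":["motion"]}

```bash
mkdir -p pics; cat > h.py <<'E'
from cell import *
import numpy as np, cv2, json
from scipy.spatial.transform import Rotation as R
def snap(name,fn):
    s=observe(); im=camera(name); cv2.imwrite('pics/'+fn,im[:,:,::-1]); return s,im
E
python3 - <<'E'
from h import *
s=observe(); print(s)
for n in ['scene','side','wrist']:
    print(n,get_calibration(n))
    snap(n,n+'0.png')
E
```

```text
{'t': 0.0, 'joints': array([-6.66175080e-02,  3.00443259e-01,  1.52158567e+00, -2.05159615e-05,
        1.32072664e+00, -6.65914384e-02]), 'qvel': array([ 0.00076024,  0.00045784, -0.00080285,  0.0007946 ,  0.00057651,
       -0.00046262]), 'effort': array([-1.53750298e-03, -5.31805658e+01, -3.52735734e+01,  7.07558286e-02,
        2.43994006e-02, -4.79655944e-05]), 'tcp_pos': array([ 5.49959201e-01, -1.12639852e-05,  4.04099536e-01]), 'orientation': array([-2.22085498e+00, -2.22080839e+00,  1.22600332e-03]), 'contact_force': array([ 0.00078164, -0.32548268, -0.06670627]), 'ft_torque': array([0.02937415, 0.01298068, 0.03906181]), 'grip_width': 0.9969931758512347}
scene {'K': array([[448.20192949,   0.        , 254.83231195],
       [  0.        , 448.20192949, 183.19335405],
       [  0.        ,   0.        ,   1.        ]]), 'dist_coeffs': array([-0.06375135,  0.        ,  0.        ,  0.        ,  0.        ]), 'eye': array([1.08778115, 0.9143539 , 0.99342065]), 'attitude': array([0.29968937, 1.07912572, 2.40073923])}
side {'K': array([[456.76559932,   0.        , 255.23635378],
 
[... 206 characters left out ...]
131376, -0.65026811,  1.04829883]), 'attitude': array([ 0.74733571, -0.33984916, -0.79342473])}
wrist {'K': array([[306.12824368,   0.        , 252.82981132],
       [  0.        , 306.12824368, 185.64127825],
       [  0.        ,   0.        ,   1.        ]]), 'dist_coeffs': array([0.00684374, 0.        , 0.        , 0.        , 0.        ]), 'hand_eye': array([[-2.81209292e-04,  9.61959896e-01,  2.73190555e-01,
         8.00908969e-02],
       [ 9.99999894e-01,  1.70576591e-04,  4.28716950e-04,
        -1.05026330e-04],
       [ 3.65808599e-04,  2.73190647e-01, -9.61959841e-01,
         1.99175477e-02],
       [ 0.00000000e+00,  0.00000000e+00,  0.00000000e+00,
         1.00000000e+00]])}
```

View pics/scene0.png

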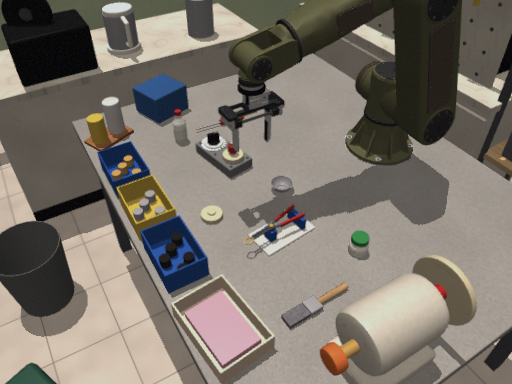

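View pics/side0.png

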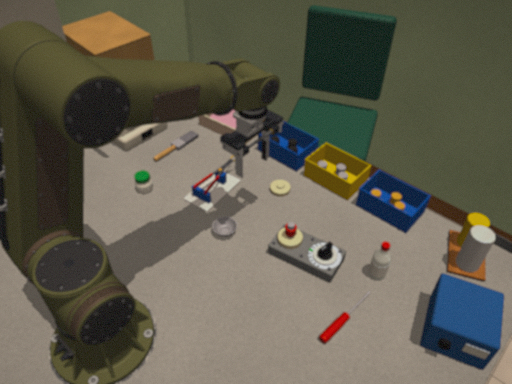

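View pics/wrist0.png

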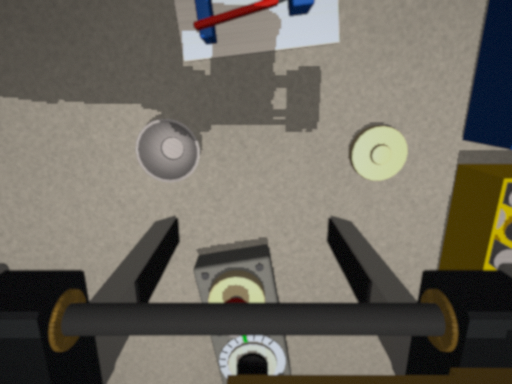

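```bash
cat >> h.py <<'E'
def cam(name,s=None):
    c=get_calibration(name)
    if name=='wrist':
        s=s or observe(); T=np.eye(4); T[:3,:3]=R.from_rotvec(s['orientation']).as_matrix(); T[:3,3]=s['tcp_pos']
        M=T@np.array(c['hand_eye'])
    else:
        M=np.eye(4); M[:3,:3]=R.from_rotvec(c['attitude']).as_matrix(); M[:3,3]=c['eye']
    return np.array(c['K']),np.array(c['dist_coeffs']),M
def ray(C,uv):
    K,d,M=C; p=cv2.undistortPoints(np.array([[uv]],float),K,d)[0,0]
    v=M[:3,:3]@np.array([p[0],-p[1],-1]); return M[:3,3],v/np.linalg.norm(v)
def onz(C,uv,z):
    o,v=ray(C,uv); return o+v*(z-o[2])/v[2]
def proj(C,P):
    K,d,M=C; P=np.atleast_2d(P); q=(P-M[:3,3])@M[:3,:3]; q=q*[1,-1,-1]
    return cv2.projectPoints(q,np.zeros(3),np.zeros(3),K,d)[0][:,0]
def tri(obs):
    A=np.zeros((3,3));b=np.zeros(3)
    for C,uv in obs:
        o,v=ray(C,uv);Q=np.eye(3)-np.outer(v,v);A+=Q;b+=Q@o
    X=np.linalg.solve(A,b); return X,[ (proj(C,X)[0]-uv).round(1).tolist() for C,uv in obs]
def crop(im,x0,y0,x1,y1,k,fn):
    cv2.imwrite('pics/'+fn,cv2.resize(im[y0:y1,x0:x1,::-1],None,fx=k,fy=k,interpolation=cv2.INTER_CUBIC))
E
python3 - <<'E'
from h import *
for n,b in dict(scene=(180,90,340,270),side=(180,140,360,290),wrist=(170,220,310,384)).items():
    im=cv2.imread(f'pics/{n}0.png')[:,:,::-1]; crop(im,*b,4 if n!='wrist' else 3.5,n+'0c.png')
C=cam('side')
print('spindle top~side',onz(C,(291,227),.106), 'dial', onz(C,(326,247),.084), 'rest', onz(C,(213,190),.0))
W=cam('wrist'); print(onz(W,(236,297),.1), onz(W,(253,360),.06))
for n,p in [('bottle',(379,275)),('bowl',(223,232)),('wheel',(280,192)),('jar',(143,188)),('sd',(335,327))]: print(n,onz(C,p,0))
E
```

```text
spindle top~side [ 0.51953081 -0.1712543   0.106     ] dial [ 0.54264556 -0.27525975  0.084     ] rest [0.55203249 0.17635728 0.        ]
[ 0.53135491 -0.12517715  0.1       ] [ 0.54959537 -0.24951307  0.06      ]
bottle [ 0.62196821 -0.41034727  0.        ]
bowl [0.44374828 0.02283957 0.        ]
wheel [0.69336351 0.00561868 0.        ]
jar [0.40308421 0.35562579 0.        ]
sd [ 0.40788643 -0.41055219  0.        ]
```

View pics/scene0c.png

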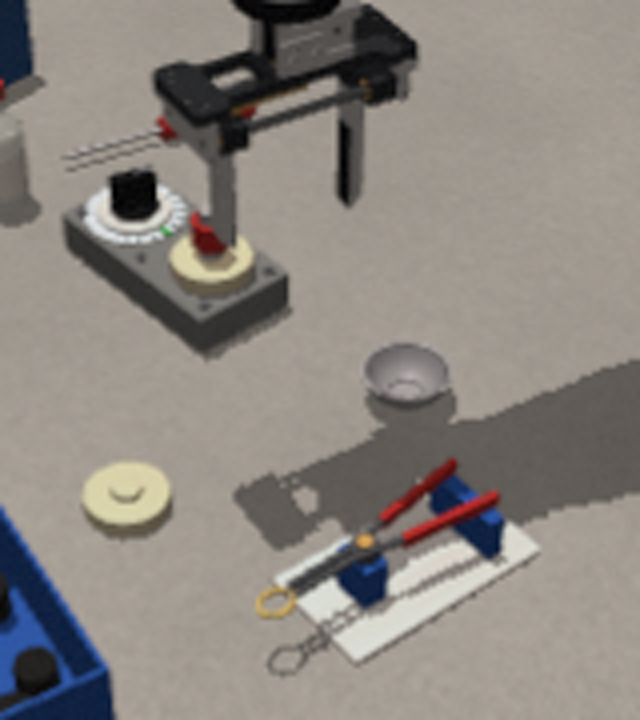

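View pics/side0c.png

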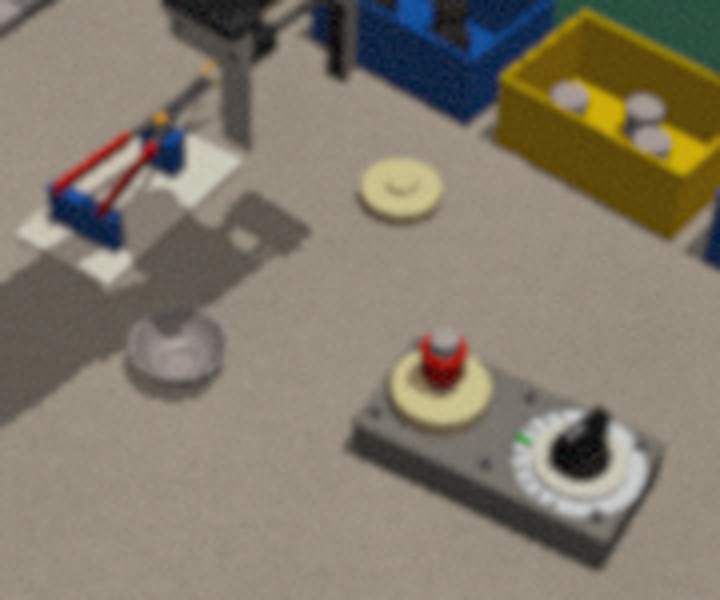

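{"op": "send_rows", "data": {
  "motion": [
    [[-45, 0, 0, 0, 0, 0], [-45, 0, 0, 0, 0, 0], [-45, 0, 0, 0, 0, 0], [-45, 0, 0, 0, 0, 0], [-40, 0, 0, 0, 0, 0], [0, 0, 0, 0, 0, 0], [0, 0, 0, 0, 0, 0]]
  ]
}}

```text
t: 0.85
tcp_pos: [0.5499, -0.2204, 0.4042]
orientation: [-2.222, -2.219, 0.0]
contact_force: [-0.2, 0.8, -0.7]
grip_width: 0.999
```

```bash
cat > look.py <<'E'
import sys; from h import *
n,b=sys.argv[1],sys.argv[2]; s,im=snap('wrist',f'{n}.png'); json.dump({k:np.asarray(v).tolist() for k,v in s.items()},open(f'pics/{n}.json','w'))
print(s['t'],s['tcp_pos'],s['orientation'],s['grip_width'],s['contact_force'])
x0,y0,x1,y1,k=map(float,b.split(',')); crop(im,int(x0),int(y0),int(x1),int(y1),k,n+'c.png')
E
python3 look.py w1 120,0,392,240,2.5
```

```text
0.85 [ 0.5498737  -0.22044684  0.40415317] [-2.22237230e+00 -2.21923829e+00  2.22574645e-04] 0.9990966080339412 [-0.23333348  0.75098039 -0.65725552]
```

View pics/w1c.png

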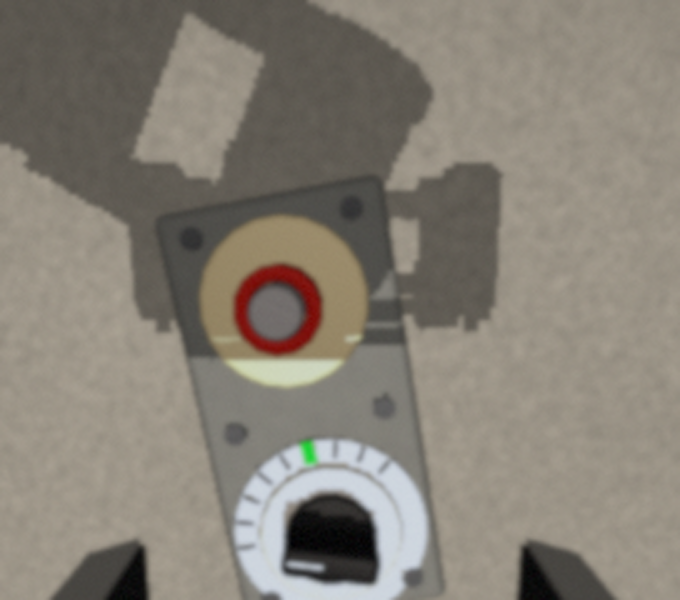

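View pics/wrist0c.png

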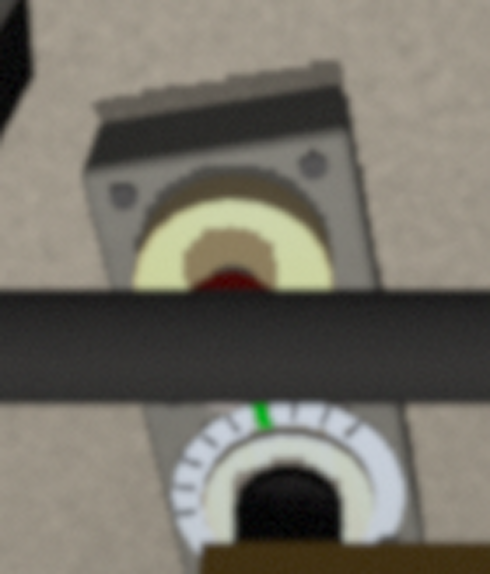

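{"op": "send_rows", "data": {
  "motion": [
    [[-40, 0, 0, 0, 0, 0], [-40, 0, 0, 0, 0, 0], [0, 0, 0, 0, 0, 0], [0, 0, 0, 0, 0, 0]]
  ]
}}

```text
t: 1.3
tcp_pos: [0.5502, -0.2993, 0.4044]
orientation: [-2.221, -2.221, -0.0]
contact_force: [0.5, 0.6, 0.6]
grip_width: 1.001
```

```bash
python3 look.py w2 140,0,352,200,3
```

```text
1.3 [ 0.55023035 -0.29925099  0.40439604] [-2.22068627e+00 -2.22135244e+00 -1.17076313e-04] 1.0013685996047863 [0.45544233 0.57456941 0.62189164]
```

View pics/w2c.png

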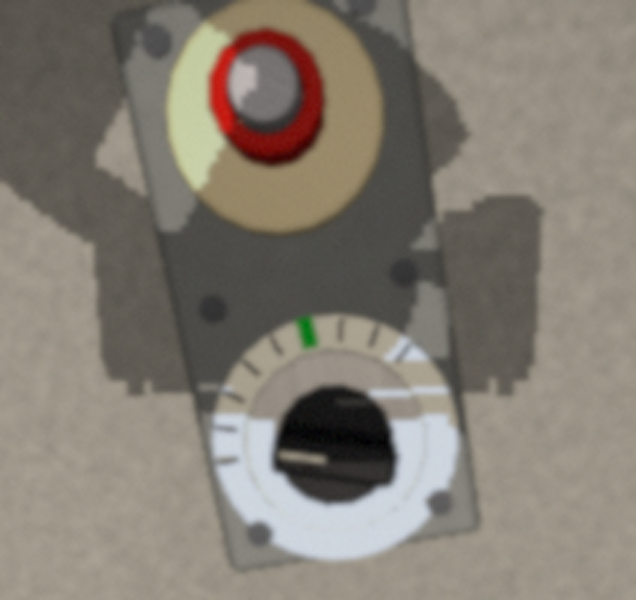

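```bash
cat > fitb.py <<'E'
from h import *
from scipy.optimize import least_squares
S={n:json.load(open(f'pics/{n}.json')) for n in ('w1','w2')}
C={n:cam('wrist',{k:np.array(v) for k,v in S[n].items()}) for n in S}; C['side']=cam('side'); 
obs=[('w2',(219,190.7),(-.05,-.1,.04)),('w2',(299.3,174.3),(.05,-.1,.04)),('w2',(242.7,110.3),(0,-.014,.041)),('w2',(228.7,28),(0,.055,.106)),
('w1',(230.8,124),(0,.055,.106)),('w1',(183.2,86.8),(-.05,.1,.04)),('w1',(272.4,70.8),(.05,.1,.04)),('w1',(243.6,180.8),(0,-.014,.041))]
def res(p,full=False):
    out=[]
    for n,uv,l in obs:
        l=np.array(l); Rm=R.from_euler('z',p[2]).as_matrix(); X=Rm@l+[p[0],p[1],p[3]]
        out.append(proj(C[n],X)[0]-uv)
    return np.array(out).ravel()
f=least_squares(res,[.54,-.22,.2,0]); p=f.x; print(p, np.round(f.fun.reshape(-1,2),1).tolist())
w=lambda l:R.from_euler('z',p[2]).as_matrix()@np.array(l)+[p[0],p[1],0]
print('spindle',w((0,.055,.091)),'dial',w((0,-.055,.077)))
print('tri spindle',tri([(C['w1'],(230.8,124)),(C['w2'],(228.7,28)) ]),'mark',tri([(C['w1'],(243.6,180.8)),(C['w2'],(242.7,110.3)) ]))
a=onz(C['w2'],(140+280/3,455/3),.0845);b=onz(C['w2'],(140+325/3,461/3),.0845);print(a,b)
v=a-b; px=R.from_euler('z',p[2]).as_matrix()@[-1,0,0]; ang=lambda u:np.arctan2(u[1],u[0]); print('dial',(ang(px)-ang(v)+np.pi)%(2*np.pi)-np.pi,'bar yaw',ang(-v))
print('sidecheck',proj(C['side'],[w((0,.055,.106)),w((0,-.055,.084))]))
E
python3 fitb.py
```

```text
[ 0.53858955 -0.21718437  0.17439308 -0.00688809] [[-2.2, -0.6], [0.3, 1.8], [2.2, -0.4], [-0.5, 1.7], [-0.3, 0.6], [-1.4, -0.2], [-0.1, -1.3], [2.2, -2.2]]
spindle [ 0.52904647 -0.16301861  0.091     ] dial [ 0.54813262 -0.27135013  0.077     ]
tri spindle (array([ 0.52961882, -0.16225904,  0.10177856]), [[0.1, -0.0], [-0.1, -0.0]]) mark (array([ 0.5387978, -0.2310948,  0.0435744]), [[0.1, -0.0], [-0.1, 0.0]])
[ 0.53062166 -0.2693311   0.0845    ] [ 0.54542655 -0.27132164  0.0845    ]
dial 0.30804268073340957 bar yaw -0.13364959997255807
sidecheck [[290.81664192 223.58708807]
 [325.99872735 245.06898678]]
```

```bash
cat >> fitb.py <<'E'
print('---')
for n,uv,z in [('w2',(219,190.7),.04),('w2',(299.3,174.3),.04),('w1',(183.2,86.8),.04),('w1',(272.4,70.8),.04),('w2',(242.7,110.3),.04),('w1',(243.6,180.8),.04),('w2',(140+336/3,438/3),.04),('w2',(140+337/3,440/3),.05)]: print(n,onz(C[n],uv,z).round(4))
E
python3 fitb.py | sed 1,/---/d; python3 -c "
import cv2
im=cv2.imread('pics/w2.png'); cv2.imwrite('pics/w2d.png',cv2.resize(im[95:200,200:310],None,fx=6,fy=5.7,interpolation=cv2.INTER_CUBIC))"
```

```text
w2 [ 0.5101 -0.323   0.04  ]
w2 [ 0.6036 -0.3032  0.04  ]
w1 [ 0.475  -0.1279  0.04  ]
w1 [ 0.5702 -0.1119  0.04  ]
w2 [ 0.5388 -0.2312  0.04  ]
w1 [ 0.5386 -0.232   0.04  ]
w2 [ 0.5489 -0.2703  0.04  ]
w2 [ 0.5493 -0.2696  0.05  ]
```

View pics/w2d.png

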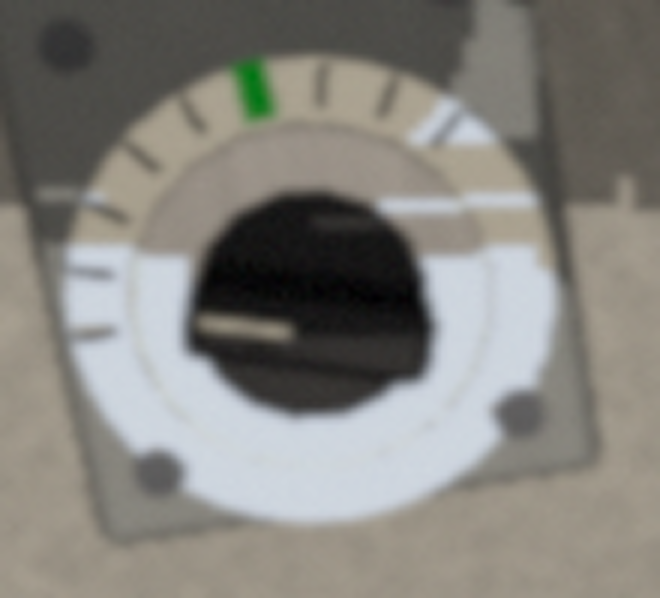

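{"op": "send_rows", "data": {
  "motion": [
    [[28, -1, 0, 0, 0, 0], [0, 0, 0, 0, 0, -8.3], [0, 0, 0, 0, 0, -8.3], [0, 0, 0, 0, 0, -8.3], [0, 0, 0, 0, 0, -8.3], [0, 0, 0, 0, 0, -8.3], [0, 0, 0, 0, 0, -8.3], [0, 0, 0, 0, 0, -8.3]]
  ]
}}

```text
t: 2.15
tcp_pos: [0.5493, -0.2701, 0.405]
orientation: [0.851, 3.024, 0.0]
contact_force: [-0.5, 0.1, -0.8]
grip_width: 1.0
```

{"op": "send_rows", "data": {
  "motion": [
    [[0, 0, 20, 0, 0, -8.3], [0, 0, 20, 0, 0, -8.3], [0, 0, 20, 0, 0, -7.6], [0, 0, 0, 0, 0, 0], [0, 0, 0, 0, 0, 0]]
  ]
}}

```text
t: 2.65
tcp_pos: [0.5493, -0.271, 0.3454]
orientation: [0.215, 3.134, -0.0]
contact_force: [-0.4, -0.6, 0.9]
grip_width: 1.0
```

```bash
python3 look.py w3 120,40,392,260,2.8
```

```text
2.65 [ 0.54933435 -0.27095139  0.34543115] [ 2.15149534e-01  3.13393049e+00 -2.05919425e-05] 0.99970194686965 [-0.44591403 -0.59395441  0.92667083]
```

View pics/w3c.png

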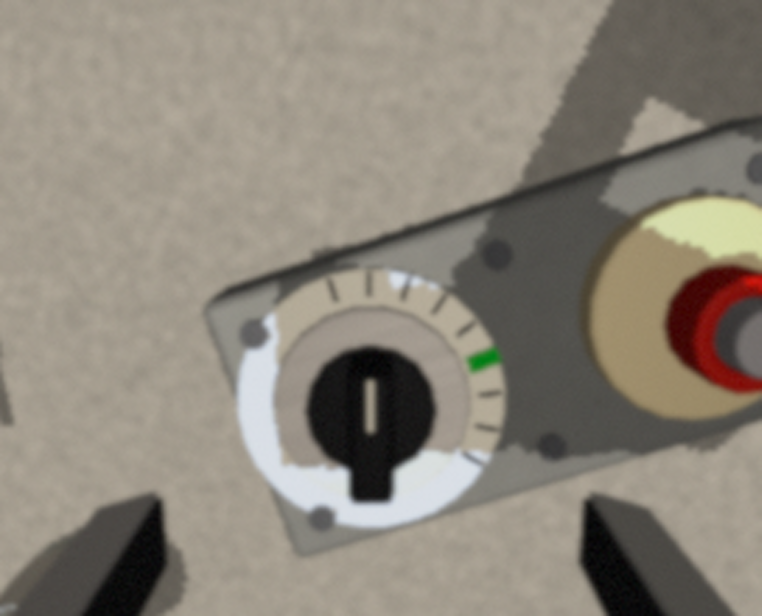

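{"op": "send_rows", "data": {
  "motion": [
    [[0, 0, 30, 0, 0, 0], [0, 0, 30, 0, 0, 0], [0, 0, 28, 0, 0, 0], [0, 0, 0, 0, 0, 0], [0, 0, 0, 0, 0, 0]]
  ]
}}

```text
t: 3.2
tcp_pos: [0.5494, -0.272, 0.2583]
orientation: [0.213, 3.133, -0.001]
contact_force: [-0.1, -0.3, 0.7]
grip_width: 0.999
```

{"op": "send_rows", "data": {
  "motion": [
    [[0, 0, 0, 0, 0, 0], [0, 0, 0, 0, 0, 0], [0, 0, 0, 0, 0, 0], [0, 0, 0, 0, 0, 0], [0, 0, 0, 0, 0, 0], [0, 0, 0, 0, 0, 0], [0, 0, 0, 0, 0, 0], [0, 0, 0, 0, 0, 0]]
  ],
  "fingers": 1,
  "squeeze": 40
}}

```text
t: 4.0
tcp_pos: [0.549, -0.272, 0.2566]
orientation: [-0.211, -3.134, -0.0]
contact_force: [0.4, 0.4, 0.5]
grip_width: 0.354
```

{"op": "send_rows", "data": {
  "motion": [
    [[0, 0, 0, 0, 0, 0], [0, 0, 0, 0, 0, 0], [0, 0, 0, 0, 0, 0], [0, 0, 0, 0, 0, 0]]
  ]
}}

```text
t: 4.4
tcp_pos: [0.549, -0.2718, 0.2566]
orientation: [-0.211, -3.134, -0.001]
contact_force: [0.4, 2.4, 1.6]
grip_width: 0.15
```

{"op": "send_rows", "data": {
  "motion": [
    [[0, 0, 0, 0, 0, 8], [0, 0, 0, 0, 0, 8], [0, 0, 0, 0, 0, 8], [0, 0, 0, 0, 0, 8], [0, 0, 0, 0, 0, 8], [0, 0, 0, 0, 0, 8], [0, 0, 0, 0, 0, 8], [0, 0, 0, 0, 0, 8]]
  ]
}}

```text
t: 5.2
tcp_pos: [0.5488, -0.2721, 0.2566]
orientation: [-1.847, -2.541, 0.001]
contact_force: [-2.7, 0.4, 1.0]
grip_width: 0.151
```

{"op": "send_rows", "data": {
  "motion": [
    [[0, 0, 0, 0, 0, 4.4], [0, 0, 0, 0, 0, 0], [0, 0, 0, 0, 0, 0], [0, 0, 0, 0, 0, 0]]
  ]
}}

```text
t: 5.6
tcp_pos: [0.5488, -0.2722, 0.2566]
orientation: [-1.934, -2.475, 0.001]
contact_force: [-5.9, 0.4, 2.4]
grip_width: 0.147
```

```bash
python3 look.py w4 120,40,392,260,2.8
```

```text
5.6 [ 0.54878845 -0.27215797  0.25663439] [-1.93356966e+00 -2.47526554e+00  8.21361207e-04] 0.14682910099629648 [-5.91161305  0.37484396  2.39689097]
```

View pics/w4c.png

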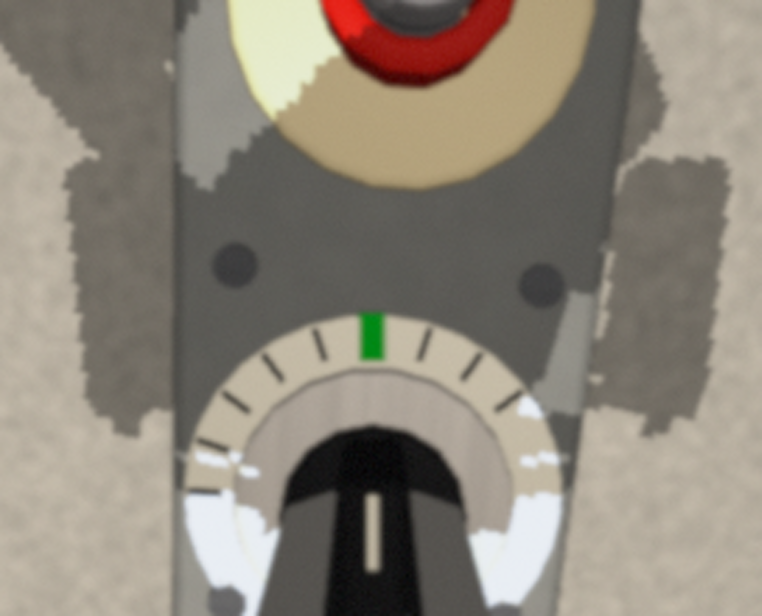

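```bash
python3 - <<'E'
from h import *
S={n:{k:np.array(v) for k,v in json.load(open(f'pics/{n}.json')).items()} for n in ('w1','w2','w3','w4')}
C={n:cam('wrist',S[n]) for n in S}
f=lambda n,x,y,z: onz(C[n],(120+x/2.8,40+y/2.8),z)
a=f('w3',300,553,.04);b=f('w3',762,419,.04);c=f('w3',207,312,.04)
print(a,b,c, np.degrees(np.arctan2(*(b-a)[[1,0]])),np.degrees(np.arctan2(*(a-c)[[1,0]])))
m3=f('w3',485,359,.041);m4=f('w4',372,337,.041);print('mark',m3,m4)
print('disc center w3',f('w3',371,409,.054),'scale', f('w3',372,397,.041))
l=[f('w4',173,200,.04),f('w4',173,600,.04)];r=[f('w4',638,20,.04),f('w4',560,600,.04)]
for q in (l,r): print(np.degrees(np.arctan2(*(q[0]-q[1])[[1,0]])))
# ticks w4
t=[(205,490),(213,445),(236,401),(273,366),(320,345),(372,337),(425,344),(472,366),(509,401)]
P=np.array([f('w4',*q,.041) for q in t])[:,:2]
A=np.c_[2*P,np.ones(9)];s=np.linalg.lstsq(A,(P**2).sum(1),rcond=None)[0];cc=s[:2];print('tick circle',cc,np.sqrt(s[2]+cc@cc)); print(np.degrees(np.arctan2(*(P-cc).T[::-1])).round(1))
E
```

```text
[ 0.60115237 -0.30464058  0.04      ] [ 0.5728848  -0.13767074  0.04      ] [ 0.5096777  -0.32144659  0.04      ] 99.60891939798897 10.410458394232577
mark [ 0.53826348 -0.23078605  0.041     ] [ 0.53846607 -0.23181188  0.041     ]
disc center w3 [ 0.54677522 -0.27102191  0.054     ] scale [ 0.54624946 -0.27061771  0.041     ]
100.3687536523611
100.51237857702668
tick circle [ 0.54858032 -0.27152738] 0.04114539283445889
[-170.3  173.2  155.7  138.5  121.5  104.3   86.9   69.8   52.5]
```

{"op": "send_rows", "data": {
  "motion": [
    [[0, 0, 0, 0, 0, 0], [0, 0, 0, 0, 0, 0], [0, 0, 0, 0, 0, 0], [0, 0, 0, 0, 0, 0], [0, 0, 0, 0, 0, 0], [0, 0, -15, 0, 0, 0], [0, 0, -40, 0, 0, 0], [0, 0, -45, 0, 0, 0]]
  ],
  "fingers": -1
}}

```text
t: 6.45
tcp_pos: [0.5488, -0.2719, 0.358]
orientation: [-1.935, -2.473, 0.0]
contact_force: [0.6, 0.6, 0.7]
grip_width: 0.791
```

{"op": "send_rows", "data": {
  "motion": [
    [[0, 0, -45, 0, 0, 7], [0, 0, 0, 0, 0, 7], [45, 0, 0, 0, 0, 0], [45, 0, 0, 0, 0, 0], [0, 0, 0, 0, 0, 0], [0, 0, 0, 0, 0, 0]]
  ]
}}

```text
t: 7.05
tcp_pos: [0.5491, -0.1814, 0.403]
orientation: [2.221, 2.22, 0.001]
contact_force: [1.1, -0.8, 0.1]
grip_width: 1.002
```

```bash
python3 look.py w5 120,40,392,260,2.8
```

```text
7.05 [ 0.54911754 -0.18135772  0.40295279] [2.22059337e+00 2.22033427e+00 7.51719780e-04] 1.0020483407320129 [ 1.08337376 -0.76953141  0.08553574]
```

View pics/w5c.png

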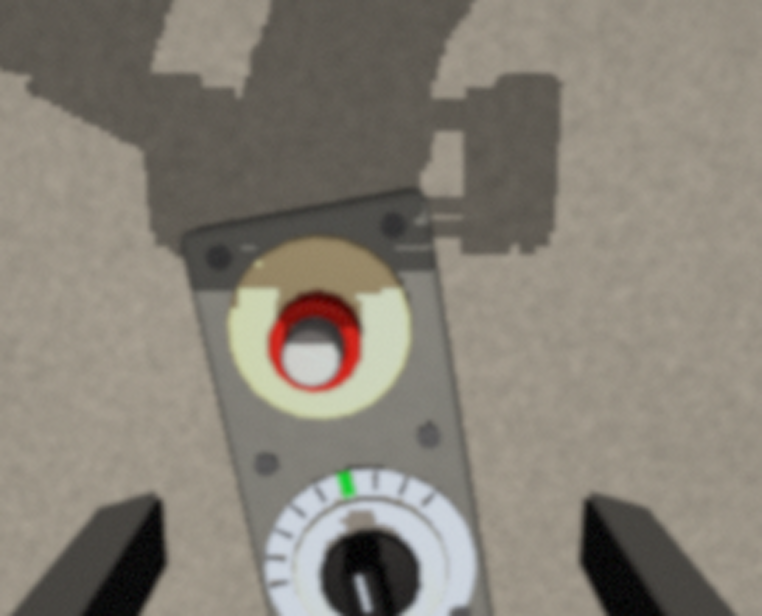

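{"op": "send_rows", "data": {
  "motion": [
    [[45, 0, 0, 0, 0, 0], [45, 0, 0, 0, 0, 0], [45, 0, 0, 0, 0, 0], [45, 0, 0, 0, 0, 0], [45, 0, 0, 0, 0, 0], [45, 0, 0, 0, 0, 0], [0, 0, 0, 0, 0, 0], [0, 0, 0, 0, 0, 0]]
  ]
}}

```text
t: 7.9
tcp_pos: [0.5499, 0.0877, 0.4018]
orientation: [2.223, 2.22, -0.0]
contact_force: [-0.2, -0.2, -0.2]
grip_width: 1.006
```

```bash
python3 - <<'E'
from h import *
S={n:{k:np.array(v) for k,v in json.load(open(f'pics/{n}.json')).items()} for n in ('w1','w2','w5')}
C={n:cam('wrist',S[n]) for n in S}
print(tri([(C['w1'],(230.8,124)),(C['w2'],(228.7,28)),(C['w5'],(231.4,170))]))
for n,uv in [('w1',(230.8,124)),('w2',(228.7,28)),('w5',(231.4,170))]: print(onz(C[n],uv,.106))
E
python3 look.py w6 100,0,412,240,2.5
```

```text
(array([ 0.52999399, -0.16321766,  0.10935708]), [[-0.1, 1.8], [-0.3, -0.8], [0.3, -1.1]])
[ 0.52983683 -0.16193264  0.106     ]
[ 0.53000694 -0.16311013  0.106     ]
[ 0.52941681 -0.16504169  0.106     ]
7.9 [0.54994789 0.08770181 0.40175768] [ 2.22263456e+00  2.21997593e+00 -2.37635239e-04] 1.0055867395009521 [-0.16095065 -0.1565955  -0.22049503]
```

View pics/w6c.png

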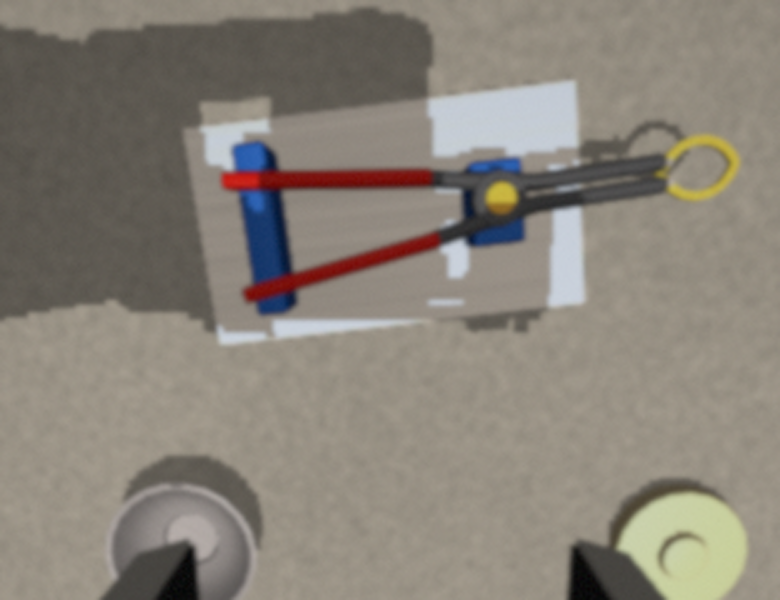

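{"op": "send_rows", "data": {
  "motion": [
    [[45, 0, 0, 0, 0, 0], [45, 0, 0, 0, 0, 0], [0, 0, 0, 0, 0, 0], [0, 0, 0, 0, 0, 0]]
  ]
}}

```text
t: 8.35
tcp_pos: [0.5502, 0.177, 0.4015]
orientation: [2.224, 2.219, -0.001]
contact_force: [0.2, 0.4, 0.1]
grip_width: 1.0
```

```bash
python3 look.py w7 100,40,412,280,2.5
```

```text
8.35 [0.5501869  0.17702018 0.40151877] [ 2.22391897e+00  2.21886044e+00 -6.24849466e-04] 1.0000927512935756 [0.2250101  0.3895259  0.12101185]
```

View pics/w7c.png

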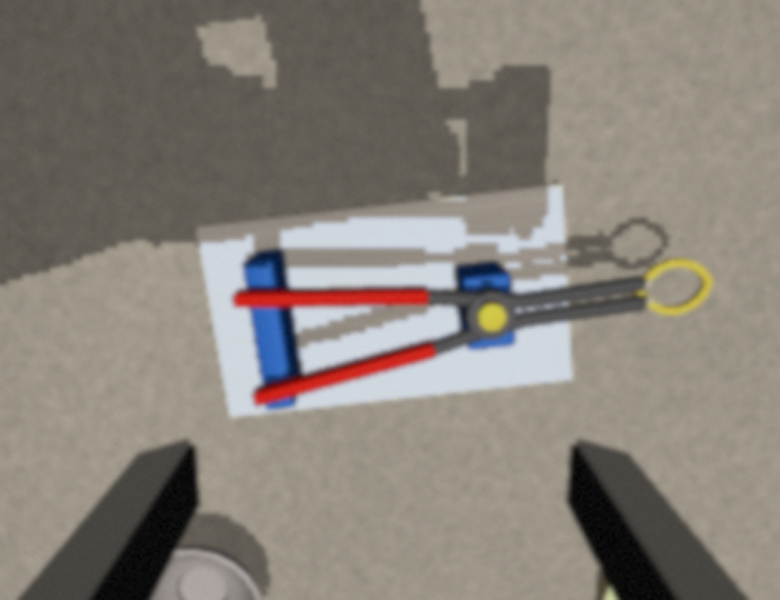

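```bash
python3 - <<'E'
from h import *
S={n:{k:np.array(v) for k,v in json.load(open(f'pics/{n}.json')).items()} for n in ('w6','w7')}
C={n:cam('wrist',S[n]) for n in S}
a=lambda x,y:(C['w6'],(100+x/2.5,y/2.5)); b=lambda x,y:(C['w7'],(100+x/2.5,40+y/2.5))
P={}
for n,p,q in [('pivot',(502,197),(492,318)),('ring',(703,167),(679,287)),('upEnd',(222,180),(236,299)),('loEnd',(248,295),(257,398)),('upF',(432,178),(428,297)),('loF',(440,239),(434,350))]:
    X,e=tri([a(*p),b(*q)]); z={'pivot':.0575,'ring':.051}.get(n,.057)
    P[n]=(onz(*a(*p),z)+onz(*b(*q),z))/2; print(n,X.round(4),onz(*a(*p),z).round(4),onz(*b(*q),z).round(4))
d=P['ring']-P['pivot'];print(np.linalg.norm(d[:2]),np.degrees(np.arctan2(d[1],d[0])))
h=(P['upEnd']+P['loEnd']+P['upF']+P['loF'])/4; m1=(P['upEnd']+P['loEnd'])/2;m2=(P['upF']+P['loF'])/2
for u in (P['ring']-m1,P['ring']-m2,P['pivot']-m1,m2-m1): print(np.degrees(np.arctan2(u[1],u[0])))
u=P['ring']-m1; u/=np.linalg.norm(u[:2]); print('m2',m2,'m1',m1)
for ref,off in (('ring',-132),('pivot',-52)): print('grip via',ref,P[ref][:2]+u[:2]*off/1000)
print('rest corners', [onz(*b(*q),.006).round(4) for q in [(198,228),(561,185),(230,417),(573,380)]])
E
```

```text
pivot [0.5971 0.1865 0.0616] [0.5979 0.1867 0.0575] [0.5974 0.1856 0.0575]
ring [0.6786 0.1981 0.0531] [0.6795 0.1983 0.051 ] [0.6794 0.1977 0.051 ]
upEnd [0.486  0.1935 0.0542] [0.486  0.1933 0.057 ] [0.487  0.1941 0.057 ]
loEnd [0.4936 0.1483 0.0543] [0.4942 0.1485 0.057 ] [0.4939 0.1492 0.057 ]
upF [0.5699 0.1942 0.054 ] [0.5698 0.194  0.057 ] [0.5697 0.1948 0.057 ]
loF [0.5731 0.1707 0.0551] [0.5734 0.1707 0.057 ] [0.5726 0.1712 0.057 ]
0.08262055930787811 8.266715110947654
8.052067112103401
8.103550691674487
7.888456645898625
7.983418588427026
m2 [0.57136137 0.18264223 0.057     ] m1 [0.49029448 0.17127295 0.057     ]
grip via ring [0.54872578 0.17953908]
grip via pivot [0.54617498 0.17886562]
rest corners [array([0.4606, 0.2192, 0.006 ]), array([0.6355, 0.2391, 0.006 ]), array([0.4706, 0.1219, 0.006 ]), array([0.6477, 0.1416, 0.006 ])]
```

{"op": "send_rows", "data": {
  "motion": [
    [[2, -3, 0, 0, 0, 0], [0, 0, 10, 0, 0, 8.2], [0, 0, 10, 0, 0, 8.2], [0, 0, 10, 0, 0, 8.2], [0, 0, 10, 0, 0, 8.2], [0, 0, 10, 0, 0, 8.2], [0, 0, 10, 0, 0, 8.2], [0, 0, 10, 0, 0, 8.2]]
  ]
}}

```text
t: 9.2
tcp_pos: [0.5469, 0.1787, 0.3314]
orientation: [3.019, 0.867, 0.0]
contact_force: [-0.8, -0.9, -0.5]
grip_width: 1.002
```

{"op": "send_rows", "data": {
  "motion": [
    [[0, 0, 10, 0, 0, 8.2], [0, 0, 10, 0, 0, 8.2], [0, 0, 0, 0, 0, 8.2], [0, 0, 0, 0, 0, 0], [0, 0, 0, 0, 0, 0]]
  ]
}}

```text
t: 9.7
tcp_pos: [0.5469, 0.1793, 0.312]
orientation: [-3.134, -0.221, -0.001]
contact_force: [-0.7, -0.1, -0.2]
grip_width: 1.0
```

```bash
python3 look.py w8 100,0,412,300,2
```

```text
9.7 [0.54691079 0.17925128 0.3119909 ] [-3.13368172e+00 -2.21422118e-01 -7.18476172e-04] 1.0001334497738334 [-0.68837428 -0.10890822 -0.19335257]
```

View pics/w8c.png

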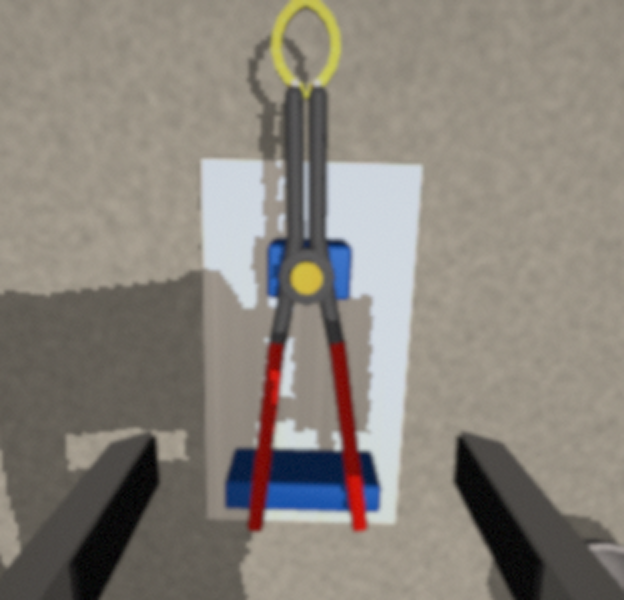

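```bash
python3 - <<'E'
from h import *
s={k:np.array(v) for k,v in json.load(open('pics/w8.json')).items()}; C=cam('wrist',s); Rm=R.from_rotvec(s['orientation']).as_matrix()
for n,uv,z in [('pivot',(253.5,139),.0575),('ring',(253,23),.051),('hL',(100+255/2,528/2),.057),('hR',(100+361/2,528/2),.057)]:
    X=onz(C,uv,z); print(n,X.round(4),'tool',(Rm.T@(X-s['tcp_pos'])*1000).round(1))
E
```

```text
pivot [0.5965 0.1862 0.0575] tool [5.000e+01 1.000e-01 2.545e+02]
ring [0.6768 0.198  0.051 ] tool [131.2  -0.3 261.1]
hL [0.4871 0.1933 0.057 ] tool [-57.4 -22.3 255. ]
hR [0.4935 0.1481 0.057 ] tool [-57.3  23.4 255. ]
```

{"op": "send_rows", "data": {
  "motion": [
    [[-1, 0, 20, 0, 0, 0], [0, 0, 25, 0, 0, 0], [0, 0, 25, 0, 0, 0], [0, 0, 11, 0, 0, 0], [0, 0, 0, 0, 0, 0], [0, 0, 0, 0, 0, 0]]
  ]
}}

```text
t: 10.35
tcp_pos: [0.5461, 0.1799, 0.2317]
orientation: [-3.134, -0.218, -0.002]
contact_force: [-0.2, -0.7, 0.2]
grip_width: 1.001
```

{"op": "send_rows", "data": {
  "motion": [
    [[0, 0, 0, 0, 0, 0], [0, 0, 0, 0, 0, 0], [0, 0, 0, 0, 0, 0], [0, 0, 0, 0, 0, 0], [0, 0, 0, 0, 0, 0], [0, 0, 0, 0, 0, 0], [0, 0, 0, 0, 0, 0], [0, 0, 0, 0, 0, 0]]
  ],
  "fingers": 1,
  "squeeze": 40
}}

```text
t: 11.15
tcp_pos: [0.5457, 0.1799, 0.2306]
orientation: [3.134, 0.217, -0.0]
contact_force: [-0.2, -0.3, 1.1]
grip_width: 0.359
```

{"op": "send_rows", "data": {
  "motion": [
    [[0, 0, 0, 0, 0, 0], [0, 0, 0, 0, 0, 0], [0, 0, 0, 0, 0, 0], [0, 0, 0, 0, 0, 0]]
  ]
}}

```text
t: 11.55
tcp_pos: [0.5458, 0.1798, 0.2307]
orientation: [3.134, 0.216, -0.0]
contact_force: [-0.7, -1.5, 2.1]
grip_width: 0.241
```

```bash
python3 look.py w9 100,0,412,300,2
```

```text
11.55 [0.54576797 0.17984763 0.2306616 ] [ 3.13409829e+00  2.16387288e-01 -2.56782375e-04] 0.2410167504619836 [-0.69794721 -1.45843636  2.08002258]
```

View pics/w9c.png

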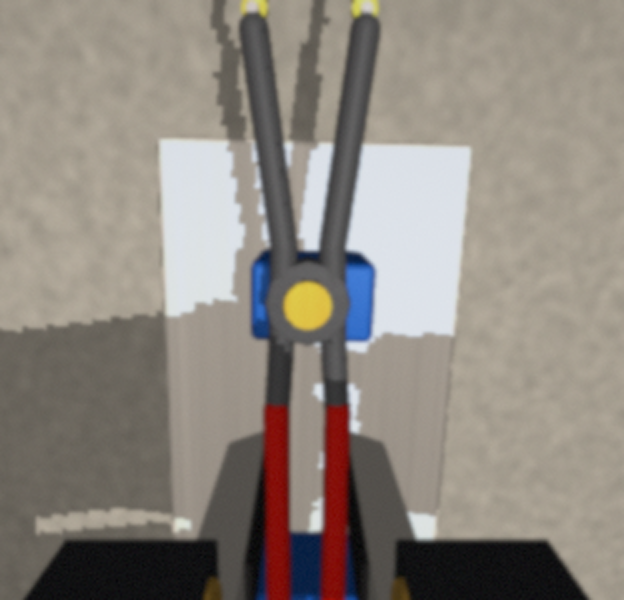

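{"op": "send_rows", "data": {
  "motion": [
    [[0, 0, -10, 0, 0, 0], [0, 0, -20, 0, 0, 0], [0, 0, -30, 0, 0, 0], [0, 0, -30, 0, 0, 0], [0, 0, -30, 0, 0, 0], [0, 0, 0, 0, 0, 0], [0, 0, 0, 0, 0, 0]]
  ]
}}

```text
t: 12.3
tcp_pos: [0.5456, 0.1798, 0.351]
orientation: [-3.134, -0.216, -0.001]
contact_force: [-0.4, 0.7, -3.1]
grip_width: 0.242
```

```bash
python3 look.py w10 100,0,412,300,2
python3 - <<'E'
from h import *
s={k:np.array(v) for k,v in json.load(open('pics/w9.json')).items()}; C=cam('wrist',s); Rm=R.from_rotvec(s['orientation']).as_matrix()
for n,uv,z in [('pivot',(254,152.5),.0575),('tipL',(100+254/2,12/2),.054),('tipR',(100+366/2,12/2),.054)]:
    X=onz(C,uv,z); print(n,X.round(4),'tool',(Rm.T@(X-s['tcp_pos'])*1000).round(1))
E
```

```text
12.3 [0.54562179 0.1798377  0.35095424] [-3.13393523e+00 -2.16404210e-01 -1.23500134e-03] 0.24225822269652325 [-0.41123709  0.66476193 -3.07230908]
pivot [0.5988 0.187  0.0575] tool [ 53.5   0.2 173.2]
tipL [0.6631 0.2083 0.054 ] tool [120.1 -12.1 176.6]
tipR [0.6666 0.1831 0.054 ] tool [120.1  13.4 176.6]
```

View pics/w10c.png

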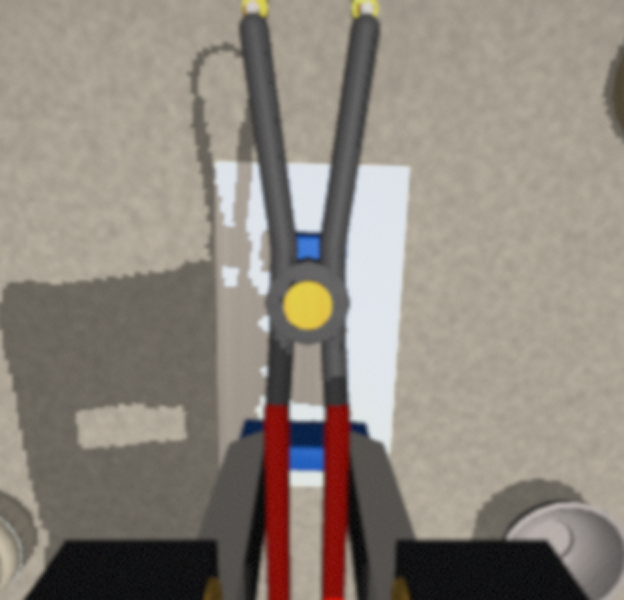

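{"op": "send_rows", "data": {
  "motion": [
    [[-6, 12, 0, 0, 0, 0], [-12, 22, 0, 0, 0, 0], [-18, 32, 0, 0, 0, 0], [-18, 32, 0, 0, 0, 0], [-18, 32, 0, 0, 0, 0], [-18, 32, 0, 0, 0, 0], [-18, 32, 0, 0, 0, 0], [-18, 32, 0, 0, 0, 0]]
  ]
}}

```text
t: 13.15
tcp_pos: [0.4506, -0.063, 0.3498]
orientation: [-3.134, -0.216, 0.002]
contact_force: [1.2, -0.8, -1.6]
grip_width: 0.241
```

{"op": "send_rows", "data": {
  "motion": [
    [[-18, 32, 0, 0, 0, 0], [-12, 22, 0, 0, 0, 0], [-7, 12, 0, 0, 0, 0], [0, 0, 0, 0, 0, 0], [0, 0, 0, 0, 0, 0], [0, 0, 0, 0, 0, 0]]
  ]
}}

```text
t: 13.75
tcp_pos: [0.4245, -0.1313, 0.3503]
orientation: [-3.134, -0.217, 0.001]
contact_force: [0.8, -0.1, -2.2]
grip_width: 0.242
```

```bash
python3 look.py w11 200,0,470,240,2.8
```

```text
13.75 [ 0.4244887  -0.13128046  0.35032912] [-3.13373743e+00 -2.17231131e-01  7.71462119e-04] 0.24167663393687933 [ 0.7907736  -0.09868884 -2.22168584]
```

View pics/w11c.png

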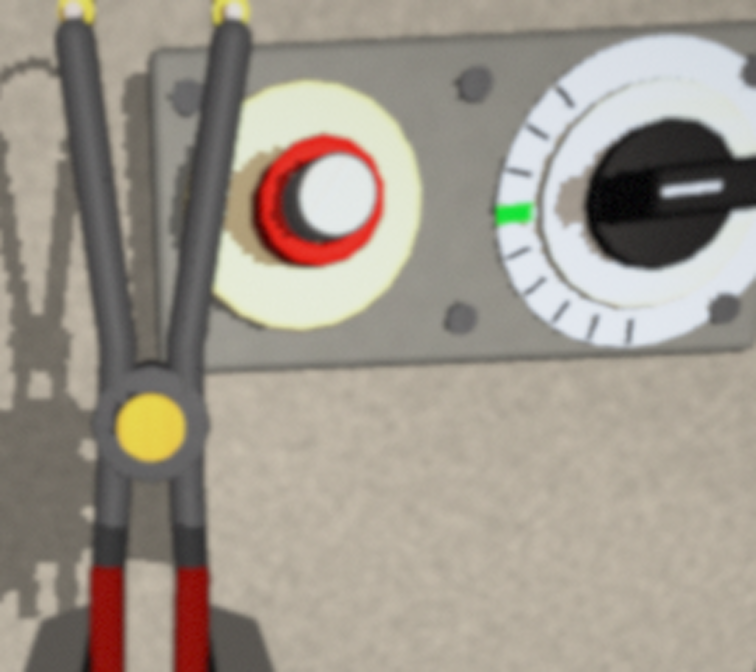

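```bash
python3 - <<'E'
from h import *
s={k:np.array(v) for k,v in json.load(open('pics/w11.json')).items()}; C=cam('wrist',s); Rm=R.from_rotvec(s['orientation']).as_matrix()
g=s['tcp_pos'][2]-.18
im=cv2.imread('pics/w11.png'); 
for n,xy,z in [('spindle',(339,195),.106),('pivot',(151,427),g+.0065),('tipL',(76,10),g+.003),('tipR',(232,10),g+.003),('mark',(514,214),.041)]:
    X=onz(C,(200+xy[0]/2.8,xy[1]/2.8),z); print(n,X.round(4),'tool',(Rm.T@(X-s['tcp_pos'])*1000).round(1))
E
```

```text
spindle [ 0.5285 -0.1636  0.106 ] tool [ 98.7  46.5 244.3]
pivot [ 0.4774 -0.124   0.1768] tool [ 53.5   0.2 173.5]
tipL [ 0.5428 -0.1026  0.1733] tool [121.2 -12.  176.9]
tipR [ 0.5463 -0.1277  0.1733] tool [121.2  13.3 176.9]
mark [ 0.5378 -0.2324  0.041 ] tool [ 98.4 115.9 309.2]
```

{"op": "send_rows", "data": {
  "motion": [
    [[-10, 14, 0, 0, 0, 0], [-15, 18, 0, 0, 0, 0], [-10, 14, 0, 0, 0, 0], [0, 0, 15, 0, 0, 0], [0, 0, 25, 0, 0, 0], [0, 0, 0, 0, 0, 0], [0, 0, 0, 0, 0, 0]]
  ]
}}

```text
t: 14.5
tcp_pos: [0.3964, -0.1818, 0.311]
orientation: [-3.134, -0.218, 0.001]
contact_force: [-0.3, 0.1, -1.1]
grip_width: 0.238
```

```bash
python3 look.py w12 100,0,412,300,2; python3 - <<'E'
from h import *
s=observe(); Rm=R.from_rotvec(s['orientation']).as_matrix(); r=s['tcp_pos']+Rm@[.1335,.0004,.1797]; print('ring est',r,Rm[:,2])
for n in ('scene','side'):
    c=proj(cam(n),[r,[.529,-.1634,.106]]); print(n,c)
    _,im=snap(n,n+'12.png'); u,v=c[1].astype(int); crop(im,u-40,v-35,u+40,v+35,9,n+'12c.png')
E
```

```text
14.5 [ 0.3964323  -0.18182549  0.31102781] [-3.13369744e+00 -2.17635934e-01  7.44889090e-04] 0.23824052504155863 [-0.32208937  0.07598394 -1.10722981]
ring est [ 0.52886852 -0.16391713  0.13186512] [ 5.53041353e-04 -2.86364147e-04 -9.99999806e-01]
scene [[231.61186703 134.67408152]
 [231.91219716 141.10591699]]
side [[291.59699707 217.43719519]
 [290.91400495 223.66517796]]
```

View pics/scene12c.png

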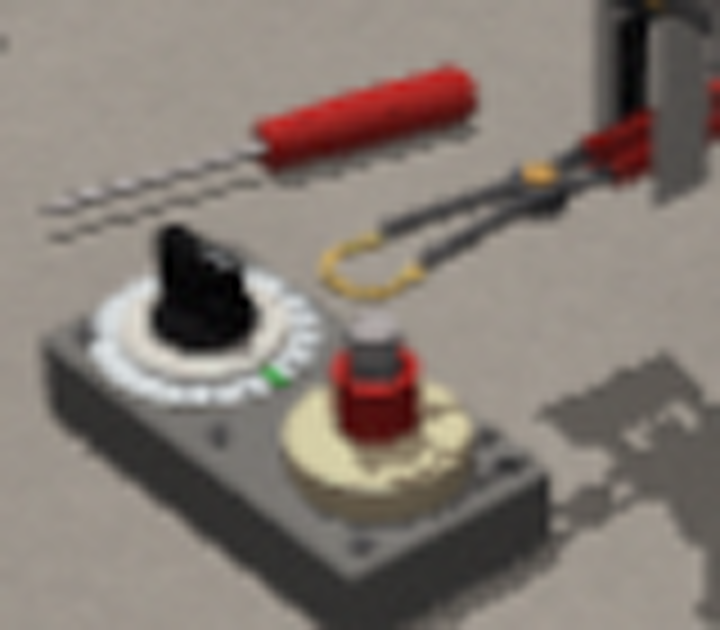

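View pics/side12c.png

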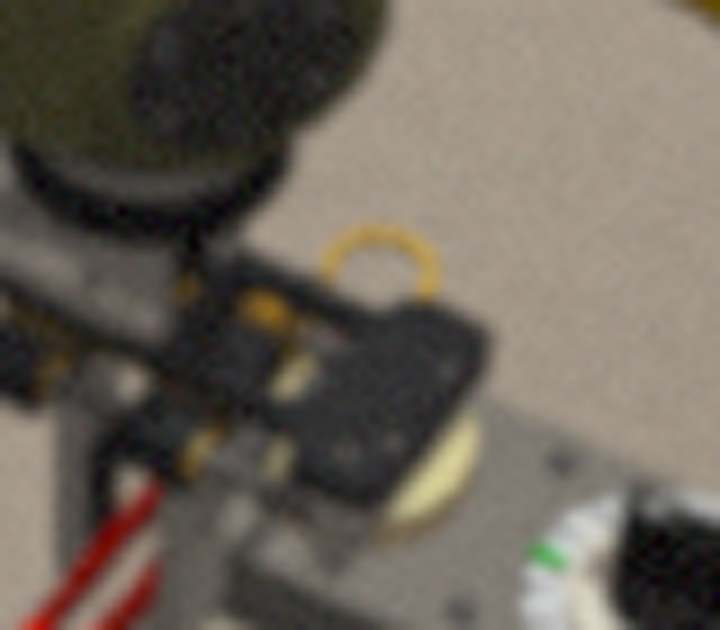

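View pics/w12c.png

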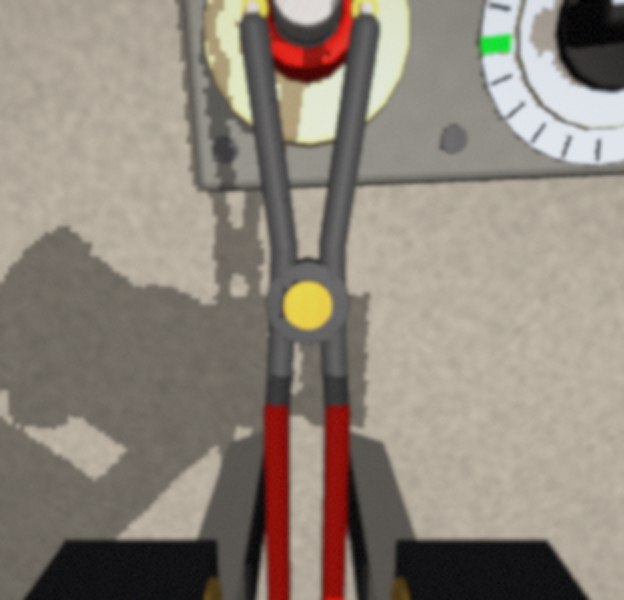

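```bash
cat > fitr.py <<'E'
import sys
from h import *
from scipy.optimize import minimize
tag,z=sys.argv[1],float(sys.argv[2])
s=observe(); Rm=R.from_rotvec(s['orientation']).as_matrix(); r0=s['tcp_pos']+Rm@[.1335,.0004,.1797]; z=r0[2] if z==0 else z
for n in sys.argv[3:]:
    C=cam(n); im=cv2.imread(f'pics/{n}{tag}.png')[:,:,::-1].astype(float)
    y=np.clip((im[:,:,0]+im[:,:,1])/2-im[:,:,2]-25,0,70); y[(im[:,:,0]-im[:,:,1])>90]=0
    c=proj(C,r0)[0]; u,v=c.round().astype(int); m=np.zeros_like(y); m[v-12:v+13,u-12:u+13]=y[v-12:v+13,u-12:u+13]; m=cv2.GaussianBlur(m,(0,0),.8)
    a0=np.arctan2(Rm[1,0],Rm[0,0]); th=a0+np.linspace(np.pi*-.75,np.pi*.75,120)
    def f(p):
        P=np.c_[p[0]+.01525*np.cos(th),p[1]+.01525*np.sin(th),np.full(120,z)]; q=proj(C,P).astype(np.float32)
        return -cv2.remap(m.astype(np.float32),q[:,0][None],q[:,1][None],cv2.INTER_LINEAR).mean()
    g=[(f(r0[:2]+[i*.001,j*.001]),i,j) for i in range(-8,9) for j in range(-8,9)]; b=min(g)
    o=minimize(f,r0[:2]+np.array(b[1:])*.001,method='Nelder-Mead',options=dict(initial_simplex=[r0[:2]+np.array(b[1:])*.001+d for d in np.array([[0,0],[.001,0],[0,.001]])])); print(n,'ring cam',o.x,'vs est',r0[:2],'diff mm',((o.x-r0[:2])*1000).round(1),o.fun,f(r0[:2]))
E
python3 fitr.py 12 0 scene side
python3 - <<'E'
from h import *
# spindle top in the scene picture: bright disc
C=cam('scene'); im=cv2.imread('pics/scene12.png').astype(float)
th=np.linspace(0,2*np.pi,60)
big=cv2.resize(im[120:165,205:260].astype(np.uint8),None,fx=12,fy=12,interpolation=cv2.INTER_CUBIC)
def draw(c,z,r,col):
    q=proj(C,np.c_[c[0]+r*np.cos(th),c[1]+r*np.sin(th),np.full(60,z)]); q=((q-[205,120]+.5)*12-.5).astype(int); cv2.polylines(big,[q.reshape(-1,1,2)],True,col,1)
c=(.5288,-.1637)
draw(c,.106,.01,(255,0,0));draw(c,.088,.017,(0,255,0));draw(c,.058,.036,(255,0,255)); draw((.52887,-.1639),.1319,.017,(0,255,255));draw((.52887,-.1639),.1319,.0135,(0,255,255))
cv2.imwrite('pics/ov12.png',big)
E
```

```text
scene ring cam [ 0.5308255  -0.16055643] vs est [ 0.52896047 -0.16413444] diff mm [1.9 3.6] -19.937070846557617 -17.68267
side ring cam [ 0.52901021 -0.16448467] vs est [ 0.52896047 -0.16413444] diff mm [ 0.  -0.4] -30.399457931518555 -30.319502
```

View pics/ov12.png

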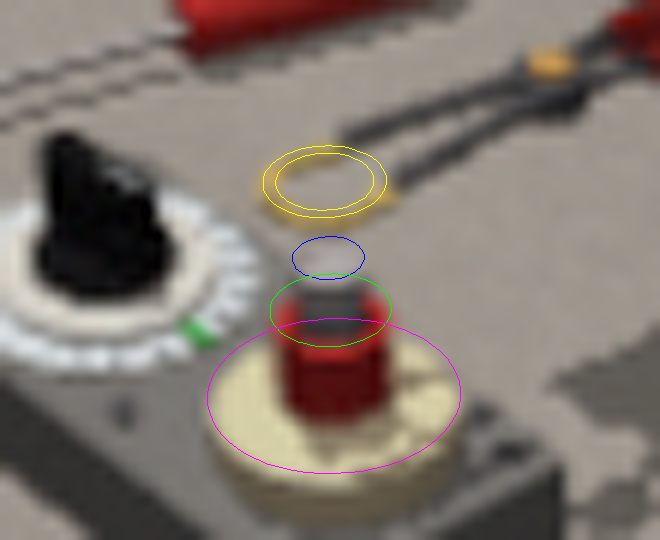

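{"op": "send_rows", "data": {
  "motion": [
    [[0, 0, 8, 0, 0, 0], [0, 0, 8, 0, 0, 0], [0, 0, 6, 0, 0, 0], [0, 0, 0, 0, 0, 0], [0, 0, 0, 0, 0, 0], [0, 0, 0, 0, 0, 0]]
  ]
}}

```text
t: 15.25
tcp_pos: [0.3962, -0.1822, 0.2888]
orientation: [3.134, 0.216, 0.0]
contact_force: [0.5, 0.4, -1.6]
grip_width: 0.243
```

```bash
cat > chk.py <<'E'
import sys
from h import *
tag=sys.argv[1]
s=observe(); Rm=R.from_rotvec(s['orientation']).as_matrix(); r=s['tcp_pos']+Rm@[.1335,.0004,.1797]; print('ring est',r,Rm[:,2], s['contact_force'],s['grip_width'],s['t'])
for n in ('scene','wrist'):
    _,im=snap(n,n+tag+'.png')
    if n=='scene': crop(im,200,110,270,165,11,n+tag+'c.png')
    else: crop(im,190,0,320,80,6,n+tag+'c.png')
E
python3 chk.py 13
```

```text
ring est [ 0.52853598 -0.16427085  0.10917158] [ 2.88790406e-04 -1.62480727e-04 -9.99999945e-01] [ 0.53114246  0.36122319 -1.55310041] 0.24312595417760938 15.25
```

View pics/scene13c.png

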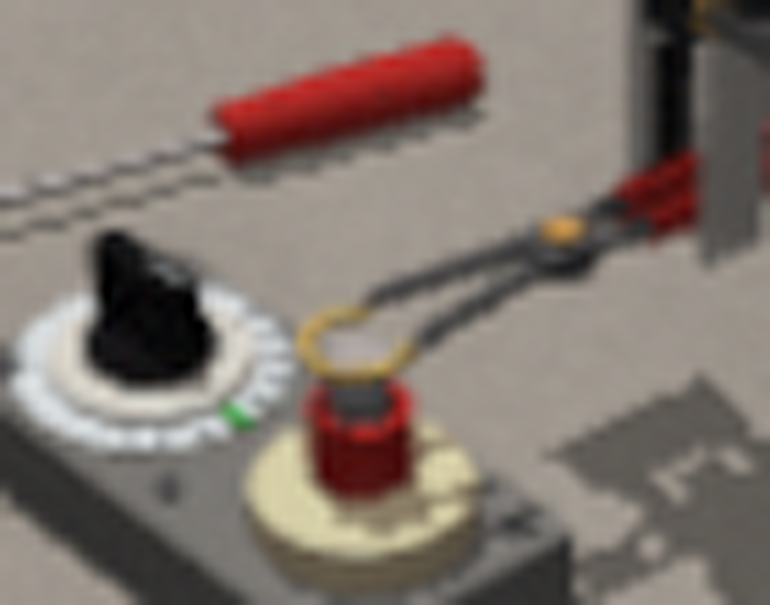

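View pics/wrist13c.png

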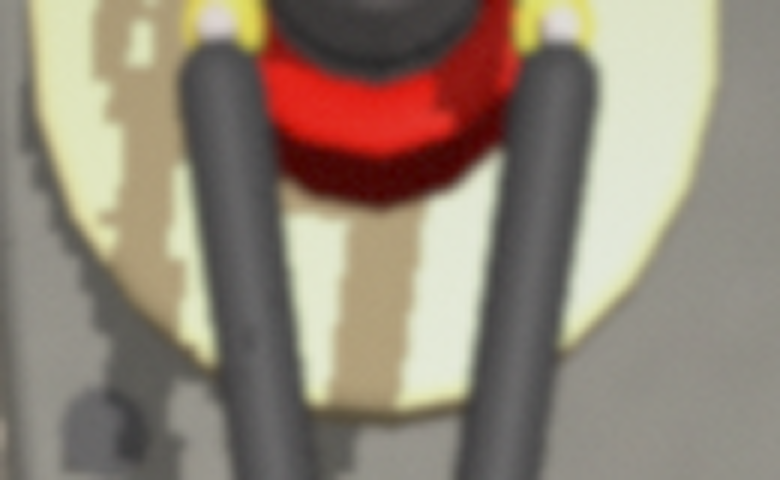

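{"op": "send_rows", "data": {
  "motion": [
    [[0, -0.7, 0, 0, 0, 0], [0, 0, 3, 0, 0, 0], [0, 0, 3, 0, 0, 0], [0, 0, 3, 0, 0, 0], [0, 0, 0, 0, 0, 0], [0, 0, 0, 0, 0, 0]]
  ]
}}

```text
t: 15.95
tcp_pos: [0.396, -0.1815, 0.2795]
orientation: [-3.134, -0.216, 0.0]
contact_force: [0.3, -0.3, -2.3]
grip_width: 0.238
```

```bash
python3 chk.py 14
```

```text
ring est [ 0.52826838 -0.1634905   0.09981661] [-2.38774075e-04  1.30440664e-04 -9.99999963e-01] [ 0.30052012 -0.28962328 -2.34808199] 0.23837918914077477 15.95
```

View pics/scene14c.png

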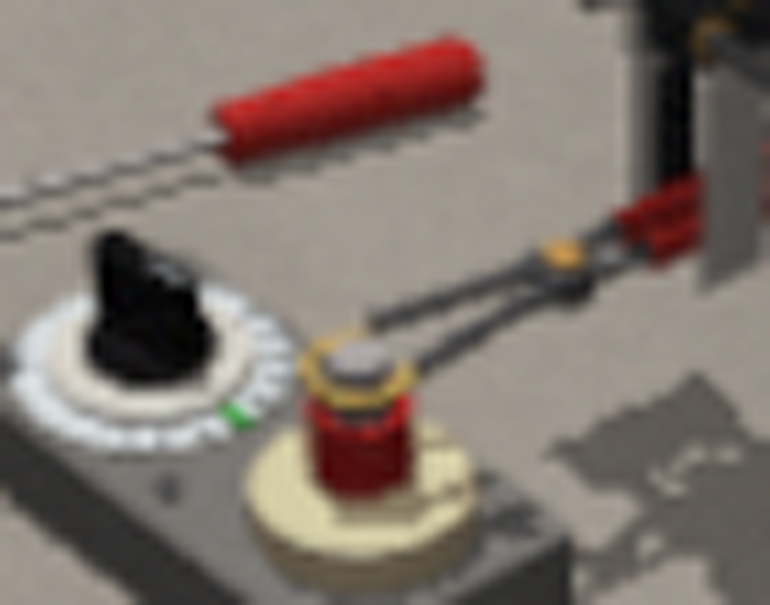

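View pics/wrist14c.png

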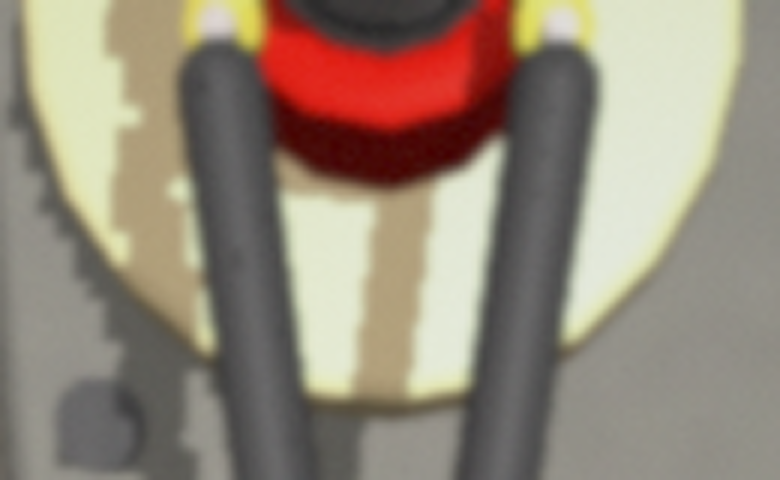

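{"op": "send_rows", "data": {
  "motion": [
    [[0.4, 0, 2, 0, 0, 0], [0, 0, 3, 0, 0, 0], [0, 0, 3.5, 0, 0, 0], [0, 0, 0, 0, 0, 0], [0, 0, 0, 0, 0, 0], [0, 0, 0, 0, 0, 0]]
  ]
}}

```text
t: 16.65
tcp_pos: [0.3965, -0.1814, 0.2712]
orientation: [3.134, 0.216, 0.0]
contact_force: [-0.1, -0.1, -1.5]
grip_width: 0.24
```

```bash
python3 chk.py 15
```

```text
ring est [ 0.52876705 -0.16347718  0.09153121] [ 1.22526595e-04 -4.98232300e-05 -9.99999991e-01] [-0.05889671 -0.14005925 -1.53636645] 0.23978763266402958 16.65
```

View pics/scene15c.png

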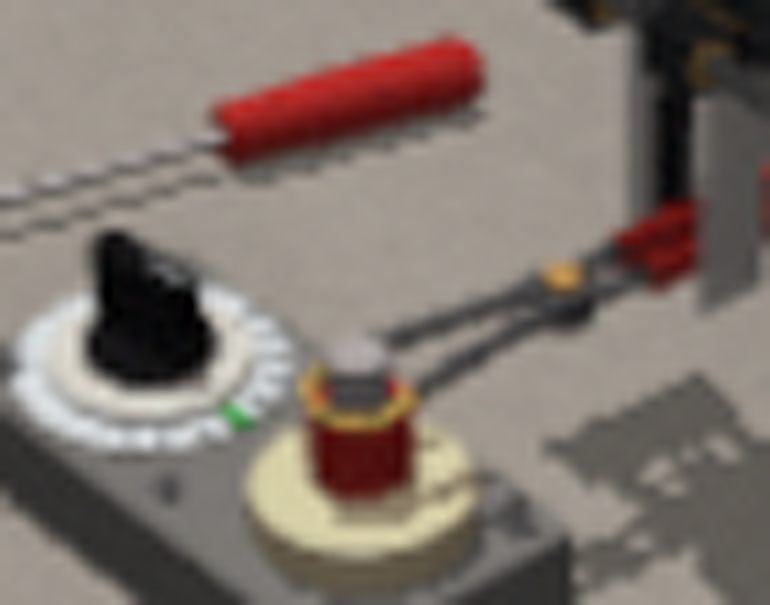

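View pics/wrist15c.png

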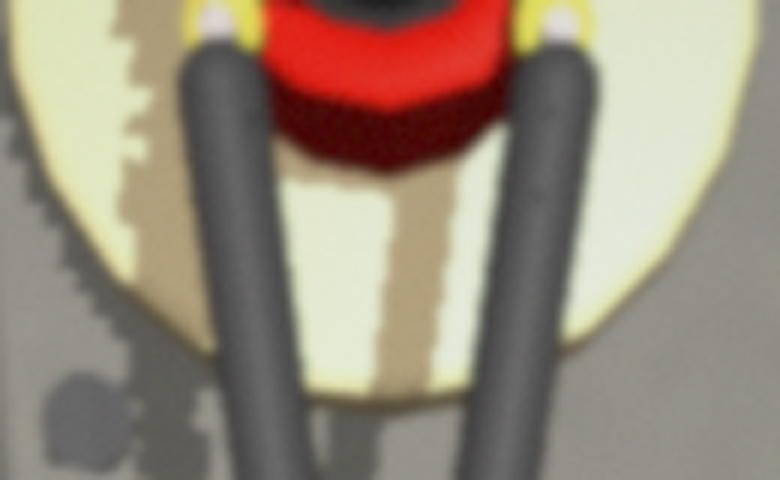

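```bash
python3 - <<'E'
from h import *
C=cam('scene'); c=np.array([.5288,-.1635]); th=np.linspace(0,2*np.pi,90)
print(proj(C,[[*c,.106],[*c,.0945],[*c,.0915],[*c,.0885]]))
im=cv2.imread('pics/scene15.png'); k=16; x0,y0=212,128
big=cv2.resize(im[y0:y0+36,x0:x0+44],None,fx=k,fy=k,interpolation=cv2.INTER_CUBIC); raw=big.copy()
sh=np.array([.35,.75])
for z,r,col in [(.106,.01,(255,0,0)),(.0915,.01525,(0,255,255)),(.088,.017,(0,255,0)),(.058,.036,(255,0,255))]:
    q=proj(C,np.c_[c[0]+r*np.cos(th),c[1]+r*np.sin(th),np.full(90,z)])+sh; q=((q-[x0,y0]+.5)*k-.5).astype(int); cv2.polylines(big,[q.reshape(-1,1,2)],True,col,1)
cv2.imwrite('pics/ov15.png',big)
E
```

```text
[[231.95028097 141.07238954]
 [232.06391651 143.8464699 ]
 [232.09339198 144.56561273]
 [232.12279811 145.28289369]]
```

View pics/ov15.png

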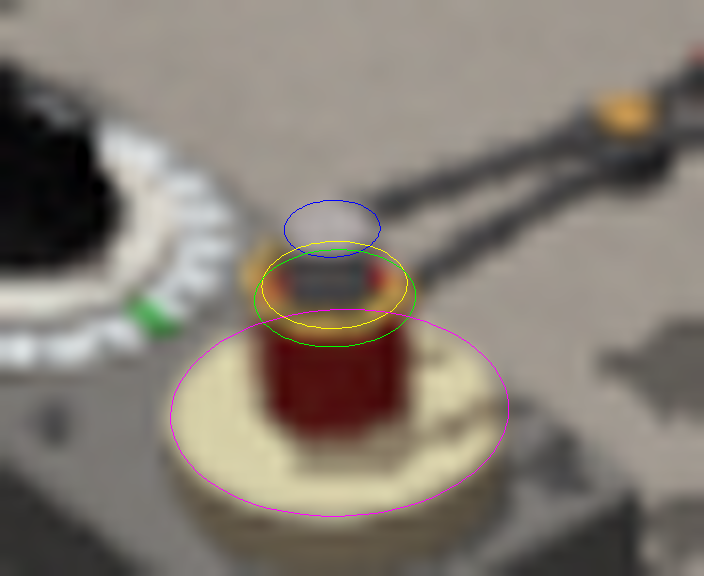

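```bash
python3 -c "
from cell import *
s=observe(); print(s['t'],s['contact_force'],s['grip_width']); print(job_done()); s=observe(); print(s['t'],s['tcp_pos'],s['contact_force'],s['grip_width'])"
```

```text
16.75 [ 0.25457599  0.77209137 -2.24581676] 0.23648848939614572
the job is handed in; nothing more can be done
None
the job is handed in; nothing more can be done
```

I turned the dial about 68° clockwise, from about 0.31 rad to the green mark, and let it go. I then gripped the ring pliers at 40 N, squeezed them, and lowered the spread ring over the spindle to the groove. I handed the job in at t = 16.75 s with the ring held there; it gives no verdict.

**Last checks before handing in:**
- **Ring position:** the estimate was (0.5288, -0.1635, 0.0915) m. The spindle axis measured about (0.5285 to 0.529, -0.1636), and the groove is at 0.091 m, so the ring was within about 1 mm sideways and 0.5 mm in height. The tool axis was vertical.
- **Forces and squeeze:** the measured force was about 2 N, roughly the weight of the pliers, with no sign of pressing on the block. The grip opening was steady at about 22.5 mm, against the 24 mm given for fully squeezed, and the wrist picture showed the handles parallel.
- **Dial:** after release the pointer lined up with the green mark in the wrist picture, which I read as about 1.5 rad. I saw no change in the later pictures.

**Disagreements:**
- The scene camera's projections sat about 0.7 pixel (1.5 mm) off the picture, but ring and spindle shifted alike, so I relied on their relative positions.
- A direct ring fit in that camera at the hover differed by 2 to 4 mm. The side camera's fit agreed to 0.4 mm.

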